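# Pack the condiment tins into the lunch frame

### The arm

A 6-joint arm with a two-finger parallel gripper is mounted at the origin on the work surface. World frame = base frame: x ahead of the robot, y to its left, z up, the work surface at z = 0. Lengths are in m, angles in rad, forces in N, time in s.
With the tool pointing down it reaches from about 0.35 to 0.975 m from the base axis. Payload 17.4 kg.
Tool frame: the origin (TCP) lies midway between the tips of the shut fingers; the grasp point (between the pads) lies 19 mm behind it (arm.grasp_offset is the distance from the TCP to the grasp point, in m); z points along the fingers, y is the line along which they close (so a half turn about z gives the same grasp; the last joint's range is limited). The gripper opens to 85 mm and grips with 20 to 120 N. Pads are 22 mm wide; open, the fingers measure 114 mm over their backs; the gripper's body (76 mm by 85 mm) begins 54 mm behind the grasp point. The pads swing forward as they close: fully open they stand 13 mm farther back than shut.
Start: joints at [1.136, 0.116, 1.442, -0, 1.584, -0.038], TCP at [0.261, 0.623, 0.231] pointing down, gripper open.
Joint ranges: [-2.83, 2.83], [-0.83, 2.19], [0.07, 2.5], [-1.14, 4.28], [0.01, 3], [-2.97, 2.97]. Speed limits (rad/s): [1.89, 1.89, 2.22, 3.14, 3.14, 3.14].

### API

Orientations are given as a unit quaternion [w, x, y, z].
In Python, from station import arm, viewer gives the robot as it stands. The module is installed in compiled form; this text tells all that it offers.
- The arm moves only by the shell command python3 -m crank 'ROWS' [FORCE]. ROWS is JSON, a list of rows, each a list of 3 entries, a list of its own where there are three numbers: the shift along the tool's x, y, z in units of 200 mm (1.0 is 200 mm), then the turn, a rotation vector about the tool's x, y, z in units of 180 degrees (1.0 is 180 degrees), then the closure, from -1 (fully open) to 1 (shut). In form: [[[tx, ty, tz], [ax, ay, az], claw], ...]. A call has 1 to 5 rows; each row is the pose to reach, as a shift and turn from the pose commanded when the call began, along the tool's axes at that moment, turning the shorter way round; what a row does not reach only later rows make up. A row lasts 1/12 s, in which the tool goes at most 41.7 mm and 7.16 degrees, less where a joint would pass 70% of its speed; a pose out of reach is approached as far as the arm can. A call with a number of a shift or a turn outside -1 to 1 is refused whole. A call with a gripper value outside its range is refused whole. The fingers move at their own pace and stop on an object; FORCE is the grip in N (left out, the last holds). Time passes only in rows, so rows that repeat a pose let the fingers close. It gives the time, the measured TCP pose, the force, the opening and the grip force at its end, in the units of the state.
- arm.observe(): the state, without advancing time (a new reading comes with each control period).
- viewer.capture(name): name is "scene" or "top" or "wrist"; returns the picture (420x560x3 uint8, red, green, blue); there is no depth.
- viewer.calibration(name): a dict with "mtx" (3x3 intrinsics, pixels), "extrinsics" (4x4, takes a point from world to camera coordinates). Camera axes: x right, y down, z forward; pixel columns grow to the right and rows downward; lengths in m; the calibration is good to about 2 mm. A picture is of the moment at which its call begins: read the wrist's pose just before it. calibration takes no time and is no camera call; for the wrist camera it gives the pose at the moment of the call.
- arm.job_done(): hands the job in; it is judged then, once.
Trained networks look in the newest picture that a camera, given by its name, has taken for a name from the list of things; names that differ only in an ending like _2 or _b are one class to them, and where a whole thing is asked for, a point or a joint stands for the part that bears it (a point fixed in the world has none). Each returns a list of dicts, best first, with "p" (0 to 1); they miss things now and then, are a little off and sometimes report something else, mostly with a low value. They report only what shows in the picture. A call takes as long as a camera call. They do not tell look-alikes from the thing itself.
- viewer.search_frame(camera, target): "box" ([left, top, width, height] as shares, 0 to 1, of the picture: columns of its width, rows of its height, round what is visible of it).
- viewer.cut_out(camera, target): "region" (420x560 bool, what is visible of it) and "box" ([left, top, width, height] as shares, 0 to 1, of the picture: columns of its width, rows of its height, round what is visible of it).
The state is a dict: "time": time; "q": joint angles; "joint_vel": joint speeds; "joint_efforts": joint torques, N m; "eef_pos": TCP position; "orientation": TCP orientation; "force": force on the tool from outside, world axes, zero at the start; "wrist_torque": the same for the moment, N m; "finger_gap": opening from 0.0 (shut) to 1.0 (fully open); "finger_force": force on a finger pad.
Only numpy, scipy, OpenCV 4.12 (cv2) and the standard library are available. Lean on these libraries where they do the work, as an engineer would, in place of code of your own. Each camera call takes 0.05 s, during which the arm holds its last target. There are 200 camera calls.

### The job

Pack the three flat steel tins flat in one pile between the two side plates of the open frame, lengthwise along the plates, thickest at the bottom, then the middle one, then the thinnest on top, with the ends of the bottom tin even with the ends of the frame's base. Stack them squarely, so that their edges are flush all round, and set each tin down gently: never drop, throw or flick one. Leave the other lunch things where they are.

Things in the scene. Friction and masses are not known exactly. Their poses are not given: they have to be found in the camera images.
- tin_thick: A flat rectangular steel slip-lid tin, 66 x 46 mm and 28 mm thick (the thickest of three tins of one footprint), about 130 g. Origin: centre of its underside; x along the 66 mm length, y along the 46 mm width, z up. It starts in the drying tray, between the tray's tall end plates, so that there only its long sides can be gripped.
- tin_middle: A flat rectangular steel slip-lid tin, 66 x 46 mm and 21 mm thick (the middle of three tins of one footprint), about 90 g. Origin: centre of its underside; x along the 66 mm length, y along the 46 mm width, z up. It starts on the open table, at any yaw.
- tin_thin: A flat rectangular steel slip-lid tin, 66 x 46 mm and 14 mm thick (the thinnest of three tins of one footprint), about 70 g. Origin: centre of its underside; x along the 66 mm length, y along the 46 mm width, z up. It starts on the open table, at any yaw.
- frame: Fixed steel pile frame: base plate 66 x 66 mm, 4 mm thick; two upright side plates along its x (60 mm long, 3 mm thick, tops 64 mm over the table), 58 mm apart inside; latch lugs outside reach 40 mm from the middle. Open above and at both x ends, no lip; no finger fits between plate and tin. Origin: centre of underside, on the table; x along the side plates, z up.
- tray: Fixed steel drying tray, floor 86 (x) x 58 (y) mm, 3 mm thick; an end plate across each x end (50 mm wide, tops 36 mm over the table, 78 mm apart inside), a low lip on each long side (8 mm high over the table, 26 to 29 mm from the middle). Origin: centre of underside, on the table; x from end plate to end plate, z up.
- carrier: Bystander: cylindrical steel lunch carrier with a lever-lock handle, 119 mm across (133 mm over the straps), 184 mm high; 0.9 kg. Origin: centre of its underside.
- orange_box: Bystander: small round orange plastic box, 71 mm across, 38 mm high. Origin: centre of its underside.
- teal_box: Bystander: small round teal plastic box, 71 mm across, 38 mm high. Origin: centre of its underside.
- cup: Bystander: short white ceramic cup with a chipped rim, 80 mm across, 65 mm high. Origin: centre of its underside.
- shaker: Bystander: glass shaker with a steel cap, 40 mm across, 73 mm high. Origin: centre of its underside.
- fork: Bystander: steel fork lying flat, 190 mm long along its x, 24 mm wide, 4 mm thick. Origin: near its middle.
- spoon: Bystander: steel spoon lying along its x, 170 mm long. Origin: near its middle, underneath.
Things that resemble listed ones, but are neither listed nor needed, are in the scene too. Leave any pink or turquoise look-alike of the tin_middle alone.

How it is judged:
By the outcome, as a careful person would: the job done as asked, in the order asked, and still so for the second after the job is handed in, with the robot touching nothing.
It also fails if it takes over 72 s, if anything falls off the work surface, if the arm or the gripper's body presses on something with over 40 N, if the wrist force passes 120 N, or if a joint passes its speed limit or range.

## Working session

There is one attempt and no reset: what is moved stays moved. The work goes in short steps, Python scripts to look and compute and a shell command to move; the robot and the scene stay as the last step left them, time stands still between calls to the robot, and variables do not carry over. Pictures are saved under pics/ and viewed, at most 10 in all, crops included, and the job is handed in when it is done.

```bash
mkdir -p pics; cat > h.py <<'E'
import numpy as np, cv2
from station import arm, viewer
def cal(c):
    d=viewer.calibration(c); return np.array(d["mtx"],float),np.array(d["extrinsics"],float)
def back(c,uv,z,KE=None):
    K,E=KE or cal(c); uv=np.atleast_2d(np.array(uv,float))
    r=(np.linalg.inv(K)@np.c_[uv,np.ones(len(uv))].T); R,t=E[:3,:3],E[:3,3]
    o=-R.T@t; d=(R.T@r).T
    return o+d*((z-o[2])/d[:,2])[:,None]
def proj(c,P,KE=None):
    K,E=KE or cal(c); p=(E[:3,:3]@np.atleast_2d(P).T).T+E[:3,3]; p=(K@p.T).T; return p[:,:2]/p[:,2:]
def save(c,name):
    im=viewer.capture(c); cv2.imwrite(f"pics/{name}.png",im[:,:,::-1]); return im
E
python3 - <<'E'
from h import *
a=save("scene","s0"); b=save("top","t0")
for n in ["tin_thick","tin_middle","tin_thin","frame","tray"]:
    for r in viewer.cut_out("top",n)[:4]:
        m=r["region"].astype(np.uint8); c=max(cv2.findContours(m,0,2)[0],key=cv2.contourArea)
        print(n,round(r["p"],2),np.round(cv2.minAreaRect(c)[0]),np.round(cv2.minAreaRect(c)[1]),round(cv2.minAreaRect(c)[2]), m.sum())
print(arm.observe()); print(cal("top"), arm.grasp_offset)
E
```

```text
tin_thick 0.81 [345. 224.] [19. 25.] 27 475
tin_thick 0.61 [338. 285.] [20. 67.] 90 633
tin_middle 0.82 [398. 217.] [19. 25.] 27 462
tin_middle 0.64 [441. 209.] [28. 19.] 35 505
tin_middle 0.59 [404. 262.] [28. 18.] 45 498
tin_thin 0.63 [145. 244.] [18. 25.] 63 438
frame 0.83 [220. 211.] [32. 26.] 23 769
tray 0.78 [344. 224.] [24. 36.] 28 329
{'time': 0.35, 'q': array([ 1.13617440e+00,  1.16129073e-01,  1.44172775e+00,  2.97068693e-06,
        1.58402309e+00, -3.77888022e-02]), 'joint_vel': array([-0.00204648,  0.00017469, -0.00105473,  0.00075998,  0.00045006,
       -0.00083415]), 'joint_efforts': array([-1.33748184e-03, -7.30810618e+01, -6.31835389e+01, -5.47273544e-05,
        2.08313104e-03,  8.19376226e-06]), 'eef_pos': array([0.26087273, 0.62251318, 0.23113671]), 'orientation': array([-3.50553687e-05,  1.97117188e-01,  9.80379923e-01, -1.39293472e-04]), 'force': array([0.06762513, 0.1886962 , 0.06186966]), 'wrist_torque': array([-0.04613958, -0.02184721, -0.00223951]), 'finger_force': 0.0, 'finger_gap': 1.000213619592589}
(array([[383.68130987,   0.        , 276.91510366],
       [  0.        , 383.68130987, 203.27979565],
       [  0.        ,   0.        ,   1.        ]]), array([[ 2.62552715e-03, -9.99669592e-01, -2.55697661e-02,
        -3.53230690e-03],
       [-9.97443083e-01, -7.91835295e-04, -7.14609674e-02,
         5.63512059e-01],
       [ 7.14171091e-02,  2.56920091e-02, -9.97115599e-01,
         9.61909635e-01],
       [ 0.00000000e+00,  0.00000000e+00,  0.00000000e+00,
         1.00000000e+00]])) 0.0187
```

View pics/t0.png

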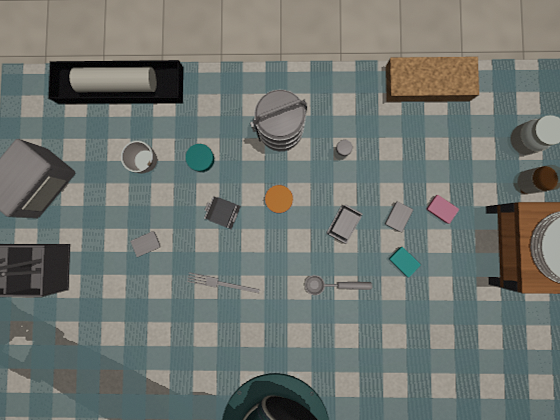

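View pics/s0.png

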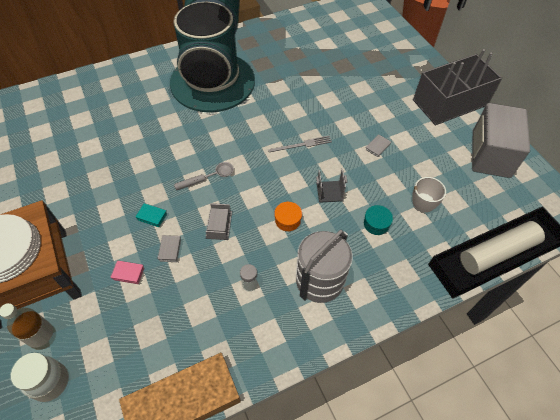

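Top view: tray with the thick tin at (345,224), grey middle tin at (398,217), thin tin at (145,244), frame at (220,211). The pink tin at (442,209) and turquoise one at (404,262) are look-alikes.

```bash
python3 - <<'E'
from h import *
z={"tin_thick":.031,"tin_middle":.021,"tin_thin":.014,"frame":.03,"tray":.02}
viewer.capture("top")
for n in z:
    r=viewer.cut_out("top",n)[0]
    m=r["region"].astype(np.uint8); c=max(cv2.findContours(m,0,2)[0],key=cv2.contourArea)
    P=back("top",cv2.boxPoints(cv2.minAreaRect(c)),z[n])[:,:2]
    e=P[1]-P[0],P[2]-P[1]; L=[np.linalg.norm(v) for v in e]; v=e[int(np.argmax(L))]
    print(n,P.mean(0).round(4),np.round(L,4),"long yaw",np.degrees(np.arctan2(v[1],v[0]))%180)
K,E=cal("wrist");o=arm.observe();print(K,"cam pos",-E[:3,:3].T@E[:3,3],E[:3,:3])
E
```

```text
tin_thick [ 0.5126 -0.1724] [0.0666 0.0476] long yaw 150.0026621864662
tin_middle [ 0.5302 -0.3092] [0.0662 0.048 ] long yaw 152.8056630141688
tin_thin [0.4588 0.3392] [0.066  0.0451] long yaw 114.0945484593787
frame [0.5416 0.1406] [0.066  0.0843] long yaw 68.33229733151084
tray [0.4598 0.3361] [0.0697 0.0481] long yaw 113.32389106734897
[[346.33910528   0.         287.05801326]
 [  0.         346.33910528 209.17076719]
 [  0.           0.           1.        ]] cam pos [0.18805184 0.65286413 0.37430144] [[ 3.86769511e-01  9.22176416e-01  5.78097098e-05]
 [ 8.77762282e-01 -3.68161022e-01  3.06579253e-01]
 [ 2.82741440e-01 -1.18524765e-01 -9.51845134e-01]]
```

```bash
cat >> h.py <<'E'
from scipy.spatial.transform import Rotation as Rn
def Rd(th): # tool down, tool y at angle th (deg)
    t=np.radians(th); y=[np.cos(t),np.sin(t),0]; x=[-np.sin(t),np.cos(t),0]; 
    return np.c_[x,y,[0,0,-1]]
def now():
    o=arm.observe(); q=o["orientation"]; R=Rn.from_quat([q[1],q[2],q[3],q[0]]).as_matrix()
    return np.array(o["eef_pos"]),R,o
def plan(*wps):
    """wps: (x,y,z,theta); prints the shift & turn of each call"""
    p,R,o=now(); print("t",round(o["time"],2),"tcp",p.round(4),"th",round(np.degrees(np.arctan2(R[1,1],R[0,1])),2),"gap",round(o["finger_gap"],3),"F",np.round(o["force"],1),"ff",round(o["finger_force"],1))
    for w in wps:
        g=np.array(w[:3],float); rv=Rn.from_matrix(R.T@Rd(w[3])).as_rotvec()
        n=int(np.ceil(max(np.linalg.norm(g-p)/.2,np.linalg.norm(rv)/np.radians(35.7),1e-6))); R0=R; p0=p
        for i in range(1,n+1):
            pi=p0+(g-p0)*i/n; Ri=R0@Rn.from_rotvec(rv*i/n).as_matrix()
            s=(R.T@(pi-p)/.2).round(3); a=(Rn.from_matrix(R.T@Ri).as_rotvec()/np.pi).round(3)
            print(" ",(s+0).tolist(),(a+0).tolist(),"rows>=%.1f"%max(np.linalg.norm(pi-p)/.0417,np.linalg.norm(a)*180/7.16)); p,R=pi,Ri
E
python3 -c "
from h import *
plan((.505,.156,.2,60))"
```

```text
t 0.65 tcp [0.2609 0.6225 0.2313] th 67.26 gap 0.998 F [-0.  -0.4 -0.2] ff 0.0
  [-0.676, -0.56, 0.052] [0.0, 0.0, 0.013] rows>=4.2
  [-0.699, -0.531, 0.052] [0.0, 0.0, 0.013] rows>=4.2
  [-0.721, -0.501, 0.052] [0.0, 0.0, 0.013] rows>=4.2
```

```bash
python3 -m crank '[[[-0.676,-0.56,0.052],[0,0,0.013],-1],[[-0.676,-0.56,0.052],[0,0,0.013],-1],[[-0.676,-0.56,0.052],[0,0,0.013],-1],[[-0.676,-0.56,0.052],[0,0,0.013],-1],[[-0.676,-0.56,0.052],[0,0,0.013],-1]]'
python3 -m crank '[[[-0.7,-0.53,0.052],[0,0,0.013],-1],[[-0.7,-0.53,0.052],[0,0,0.013],-1],[[-0.7,-0.53,0.052],[0,0,0.013],-1],[[-0.7,-0.53,0.052],[0,0,0.013],-1],[[-0.7,-0.53,0.052],[0,0,0.013],-1]]'
python3 -m crank '[[[-0.72,-0.5,0.052],[0,0,0.013],-1],[[-0.72,-0.5,0.052],[0,0,0.013],-1],[[-0.72,-0.5,0.052],[0,0,0.013],-1],[[-0.72,-0.5,0.052],[0,0,0.013],-1],[[-0.72,-0.5,0.052],[0,0,0.013],-1]]'
python3 - <<'E'
from h import *
plan((.505,.156,.2,60))
K,E=cal("wrist"); im=save("wrist","w1"); np.savez("w1.npz",im=im,K=K,E=E)
for n in ["frame"]:
    for r in viewer.cut_out("wrist",n)[:2]: print(n,round(r["p"],2),r["box"])
P=proj("wrist",[[.5416,.1406,.03]],(K,E)).round().astype(int)[0]; print(P)
cx,cy=P; c=im[max(0,cy-100):cy+100,max(0,cx-130):cx+130]; print(max(0,cx-130),max(0,cy-100))
cv2.imwrite("pics/w1c.png",cv2.resize(c,None,fx=3,fy=3,interpolation=cv2.INTER_CUBIC)[:,:,::-1])
E
```

```text
time: 1.07
eef_pos: [0.3441, 0.4631, 0.2209]
orientation: [0.0, 0.218, 0.976, -0.0]
force: [-0.8, 0.3, 0.0]
finger_gap: 0.995
finger_force: 0.0
time: 1.48
eef_pos: [0.4259, 0.3077, 0.2104]
orientation: [0.0, 0.238, 0.971, -0.0]
force: [0.2, 1.4, -1.4]
finger_gap: 1.002
finger_force: 0.0
time: 1.9
eef_pos: [0.5077, 0.1525, 0.1998]
orientation: [0.0, 0.258, 0.966, -0.001]
force: [1.0, 0.3, -0.6]
finger_gap: 1.0
finger_force: 0.0
t 1.9 tcp [0.5077 0.1525 0.1998] th 60.07 gap 1.0 F [ 1.   0.3 -0.6] ff 0.0
  [0.02, 0.009, -0.001] [0.0, 0.0, 0.0] rows>=0.1
frame 0.95 [0.4363, 0.4336, 0.1609, 0.2171]
frame 0.35 [0.3162, 0.6586, 0.0796, 0.1707]
[294 222]
164 122
```

View pics/w1c.png

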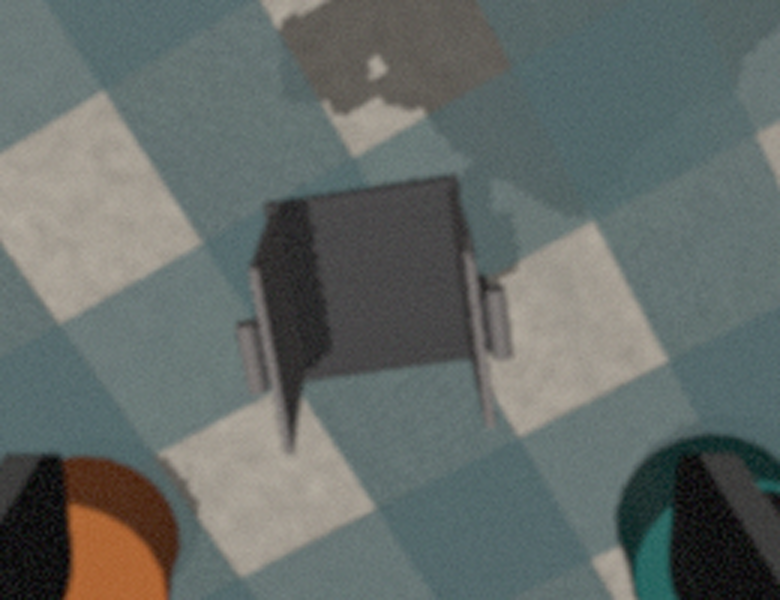

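The crop (offset (164,122), scale 3) shows the frame. The base's far edge runs (268,203)–(455,177) and its near edge passes through (303,380)–(475,357). The plate tops run (256,266)–(290,450) and (467,250)–(490,427).

```bash
python3 - <<'E'
from h import *
from scipy.optimize import least_squares
d=np.load("w1.npz"); KE=(d["K"],d["E"])
px=lambda a:np.array(a,float)/3+[164,122]-1/3
base=px([(268,203),(455,177)]); near=px([(303,380),(475,357)]); far=px([(330,194),(400,185)])
tops=px([(256,266),(290,450),(467,250),(490,427)])
best=None
for th0 in (158.3,-21.7):
  def M(v,full=False):
    x,y,t=v; c,s=np.cos(t),np.sin(t)
    W=lambda P:np.array([[x+c*a-s*b,y+s*a+c*b,z] for a,b,z in P])
    r=[]
    pt=proj("wrist",W([(-.03,-.0305,.064),(.03,-.0305,.064),(-.03,.0305,.064),(.03,.0305,.064)]),KE); r.append((pt-tops))
    pb=proj("wrist",W([(-.033,-.033,.004),(-.033,.033,.004)]),KE); r.append(pb-base)
    # near edge top z .004
    e=proj("wrist",W([(.033,-.033,.004),(.033,.033,.004)]),KE); n=np.array([-(e[1]-e[0])[1],(e[1]-e[0])[0]]); n/=np.linalg.norm(n)
    r.append(((near-e[0])@n)[:,None])
    return r if full else np.concatenate([q.ravel() for q in r])
  s=least_squares(M,[.5416,.1406,np.radians(th0)],loss="soft_l1")
  print(s.cost,s.x[:2],np.degrees(s.x[2])); 
  if s.cost<200: print([q.round(1).tolist() for q in M(s.x,True)])
plan((.5126+.035*-.866,-.1724+.035*.5,.17,60))
E
```

```text
6.309272839142102 [0.54072759 0.13486655] 337.99544137092784
[[[-0.6, -0.1], [-0.5, 1.4], [0.7, -4.3], [0.4, 0.6]], [[-1.2, -0.0], [1.4, -0.2]], [[-0.0], [-0.3]]]
6.309272839141822 [0.54072759 0.13486655] -22.00455890083184
[[[-0.6, -0.1], [-0.5, 1.4], [0.7, -4.3], [0.4, 0.6]], [[-1.2, -0.0], [1.4, -0.2]], [[-0.0], [-0.3]]]
t 2.0 tcp [0.5067 0.155  0.1999] th 60.06 gap 0.998 F [-0.3  0.4  0.4] ff 0.0
  [-0.334, -0.702, 0.075] [0.0, 0.0, 0.0] rows>=3.7
  [-0.334, -0.702, 0.075] [0.0, 0.0, 0.0] rows>=3.7
```

```bash
python3 -m crank '[[[-0.334,-0.702,0.075],[0,0,0],-1],[[-0.334,-0.702,0.075],[0,0,0],-1],[[-0.334,-0.702,0.075],[0,0,0],-1],[[-0.334,-0.702,0.075],[0,0,0],-1]]' >/dev/null
python3 -m crank '[[[-0.17,-0.35,0.04],[0,0,0],-1],[[-0.334,-0.702,0.075],[0,0,0],-1],[[-0.334,-0.702,0.075],[0,0,0],-1],[[-0.334,-0.702,0.075],[0,0,0],-1],[[-0.334,-0.702,0.075],[0,0,0],-1]]'
cat >> h.py <<'E'
def fit(c,name,box,z0,guess,rad=.05):
    """fit a box (lx,ly,h) standing at z0 to the mask of name; box corners hull, IoU"""
    from scipy.optimize import minimize
    KE=cal(c); im=viewer.capture(c); best=None
    rs=[r for r in viewer.cut_out(c,name)]
    g=proj(c,[[guess[0],guess[1],z0+box[2]]],KE)[0]
    def ctr(r): ys,xs=np.nonzero(r["region"]); return np.hypot(xs.mean()-g[0],ys.mean()-g[1])
    r=min(rs,key=ctr); m=r["region"].astype(np.uint8); S=4
    mb=cv2.resize(m,None,fx=S,fy=S,interpolation=cv2.INTER_NEAREST)
    C=np.array([[a*box[0]/2,b*box[1]/2,z0+h] for a in(-1,1) for b in(-1,1) for h in(0,box[2])])
    def hull(v):
        t=v[2]; Rz=np.array([[np.cos(t),-np.sin(t),0],[np.sin(t),np.cos(t),0],[0,0,1]])
        P=C@Rz.T+[v[0],v[1],0]; return cv2.convexHull(((proj(c,P,KE)+.5)*S).astype(np.float32))
    def f(w):
        v=w*np.array([.01,.01,.1]); h=np.zeros_like(mb); cv2.fillConvexPoly(h,np.round(hull(v)*16).astype(int),1,shift=4)
        return -np.sum(h&mb)/np.sum(h|mb)
    w0=np.array([guess[0]/.01,guess[1]/.01,np.radians(guess[2])/.1]); 
    s=minimize(f,w0,method="Nelder-Mead",options=dict(initial_simplex=w0+np.array([[0,0,0],[.8,0,0],[0,.8,0],[0,0,.8]]),xatol=1e-2,fatol=1e-4))
    v=s.x*np.array([.01,.01,.1]); print(name,"p",round(r["p"],2),"off px",round(ctr(r)),"IoU",round(-s.fun,3),"xy",v[:2].round(4),"yaw",round(np.degrees(v[2]),2))
    return im,v,(hull(v)/S-.5),r
E
python3 - <<'E'
from h import *
plan((.48,-.155,.17,60))
im,v,h,r=fit("wrist","tin_thick",(.066,.046,.028),.003,(.5126,-.1724,150))
o=im[:,:,::-1].copy(); cv2.polylines(o,[np.round(h).astype(int)],True,(0,255,0),1); 
cv2.drawContours(o,cv2.findContours(r["region"].astype(np.uint8),0,2)[0],-1,(0,0,255),1)
cv2.imwrite("pics/w2.png",o)
E
```

```text
time: 2.75
eef_pos: [0.4821, -0.1564, 0.1696]
orientation: [-0.0, 0.258, 0.966, -0.0]
force: [0.5, 1.6, -1.3]
finger_gap: 1.0
finger_force: 0.0
t 2.75 tcp [ 0.4821 -0.1564  0.1696] th 60.1 gap 1.0 F [ 0.5  1.6 -1.3] ff 0.0
  [0.013, 0.001, -0.002] [0.0, 0.0, 0.001] rows>=0.1
tin_thick p 0.61 off px 5 IoU -0.0 xy [ 0.5339 -0.1111] yaw 131.67h.py:46: RuntimeWarning: overflow encountered in scalar negative
  return -np.sum(h&mb)/np.sum(h|mb)
```

View pics/w2.png

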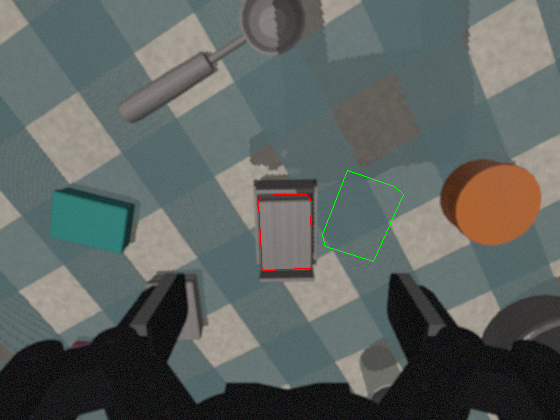

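The wrist view shows the thick tin in the tray with its mask spanning about (258–312, 194–271), which is right. The fit itself has an unsigned-negation bug, so I'll fix that and refit.

```bash
sed -i 's|return -np.sum(h&mb)/np.sum(h|return -float(np.sum(h\&mb))/float(np.sum(h|; s|return -float(.*|return -float(np.sum(h\&mb))/float(np.sum(h\|mb))|' h.py; python3 - <<'E'
from h import *
im,v,h,r=fit("wrist","tin_thick",(.066,.046,.028),.003,(.5126,-.1724,150))
t=np.degrees(v[2])-90
plan((v[0],v[1],.1,t),(v[0],v[1],.006,t))
E
```

```text
tin_thick p 0.96 off px 4 IoU 0.944 xy [ 0.5144 -0.1773] yaw 151.18
t 2.95 tcp [ 0.483  -0.1522  0.1703] th 60.31 gap 1.001 F [-0.1 -0.8  0.5] ff 0.0
  [-0.199, -0.032, 0.352] [0.0, 0.0, -0.005] rows>=1.9
  [0.0, 0.0, 0.47] [0.0, 0.0, 0.0] rows>=2.3
```

```bash
python3 -m crank '[[[-0.1,-0.016,0.18],[0,0,-0.005],-1],[[-0.199,-0.032,0.352],[0,0,-0.005],-1],[[-0.199,-0.032,0.352],[0,0,-0.005],-1],[[-0.199,-0.032,0.352],[0,0,-0.005],-1]]' >/dev/null
python3 -m crank '[[[0,0,0.15],[0,0,0],-1],[[0,0,0.3],[0,0,0],-1],[[0,0,0.4],[0,0,0],-1],[[0,0,0.445],[0,0,0],-1],[[0,0,0.445],[0,0,0],-1]]' 40
python3 -c "
from h import *
plan((.5144,-.1773,.011,61.2))"
```

```text
time: 3.7
eef_pos: [0.5138, -0.1777, 0.0106]
orientation: [-0.0, 0.249, 0.969, 0.0]
force: [-0.7, -0.7, 0.6]
finger_gap: 0.998
finger_force: 0.0
t 3.7 tcp [ 0.5138 -0.1777  0.0106] th 61.21 gap 0.998 F [-0.7 -0.7  0.6] ff 0.0
  [-0.002, 0.003, -0.002] [0.0, 0.0, 0.0] rows>=0.0
```

```bash
python3 -m crank '[[[0,0,0],[0,0,0],1],[[0,0,0],[0,0,0],1],[[0,0,0],[0,0,0],1],[[0,0,0],[0,0,0],1],[[0,0,0],[0,0,0],1]]' 40
python3 -m crank '[[[0,0,0],[0,0,0],1],[[0,0,0],[0,0,0],1],[[0,0,-0.05],[0,0,0],1],[[0,0,-0.15],[0,0,0],1],[[0,0,-0.25],[0,0,0],1]]' 40
python3 -c "
from h import *
p,R,o=now();print(p,o['force'])"
```

```text
time: 4.12
eef_pos: [0.5148, -0.179, 0.0126]
orientation: [0.001, 0.249, 0.968, -0.0]
force: [-1.8, 1.8, 9.8]
finger_gap: 0.527
finger_force: 40.8
time: 4.53
eef_pos: [0.5137, -0.1787, 0.0619]
orientation: [-0.0, 0.249, 0.968, 0.0]
force: [0.5, 0.4, -0.4]
finger_gap: 0.527
finger_force: 41.7
[ 0.51367717 -0.17872341  0.06186419] [ 0.47358513  0.41743678 -0.4037665 ]
```

```bash
python3 -c "
from h import *
plan((.46,-.03,.06,68),(.46,-.03,.011,68))"
```

```text
t 4.53 tcp [ 0.5137 -0.1787  0.0619] th 61.14 gap 0.527 F [ 0.5  0.4 -0.4] ff 41.7
  [0.594, 0.522, 0.01] [0.0, 0.0, -0.038] rows>=3.8
  [0.0, 0.0, 0.245] [0.0, 0.0, 0.0] rows>=1.2
```

```bash
python3 -m crank '[[[0.14,0.12,0],[0,0,-0.038],1],[[0.33,0.29,0.01],[0,0,-0.038],1],[[0.5,0.44,0.01],[0,0,-0.038],1],[[0.594,0.522,0.01],[0,0,-0.038],1],[[0.594,0.522,0.01],[0,0,-0.038],1]]'
python3 -m crank '[[[0,0,0.1],[0,0,0],1],[[0,0,0.2],[0,0,0],1],[[0,0,0.235],[0,0,0],1],[[0,0,0.24],[0,0,0],1]]'
python3 -m crank '[[[0,0,0.005],[0,0,0],1],[[0,0,0.01],[0,0,0],1],[[0,0,0.015],[0,0,0],1]]'
```

```text
time: 4.95
eef_pos: [0.4586, -0.0258, 0.0596]
orientation: [0.0, 0.19, 0.982, 0.001]
force: [-0.7, -0.1, -0.7]
finger_gap: 0.529
finger_force: 41.8
time: 5.28
eef_pos: [0.4597, -0.0299, 0.0102]
orientation: [-0.001, 0.191, 0.982, -0.0]
force: [0.9, 0.2, -0.6]
finger_gap: 0.527
finger_force: 41.8
time: 5.53
eef_pos: [0.4609, -0.0303, 0.0095]
orientation: [0.001, 0.191, 0.982, 0.0]
force: [-13.5, 1.1, 27.1]
finger_gap: 0.528
finger_force: 45.0
```

```bash
python3 -m crank '[[[0,0,-0.01],[0,0,0],-1],[[0,0,-0.01],[0,0,0],-1],[[0,0,-0.01],[0,0,0],-1],[[0,0,-0.15],[0,0,0],-1],[[0,0,-0.3],[0,0,0],-1]]'
python3 -m crank '[[[0,0,0],[0,0,0.167],-1],[[0,0,0],[0,0,0.167],-1],[[0,0,0],[0,0,0.167],-1],[[0,0,0],[0,0,0.167],-1],[[0,0,0],[0,0,0.167],-1]]' >/dev/null
python3 -m crank '[[[0,0,0],[0,0,0.167],-1],[[0,0,0],[0,0,0.167],-1],[[0,0,0],[0,0,0.167],-1],[[0,0,0],[0,0,0.167],-1],[[0,0,0],[0,0,0.167],-1]]' >/dev/null
python3 -m crank '[[[0,0,0],[0,0,0.167],-1],[[0,0,0],[0,0,0.167],-1],[[0,0,0],[0,0,0.167],-1],[[0,0,0],[0,0,0.167],-1],[[0,0,0],[0,0,0.167],-1]]' >/dev/null
python3 - <<'E'
from h import *
plan((.46,-.03,.01,-22))
im,v,h,r=fit("wrist","tin_thick",(.066,.046,.028),0,(.46,-.03,-22))
plan((.46,-.03,.01,-22))
E
```

```text
time: 5.95
eef_pos: [0.4592, -0.0299, 0.0671]
orientation: [-0.002, 0.191, 0.982, -0.0]
force: [-0.7, 0.4, 0.5]
finger_gap: 1.0
finger_force: 0.0
t 7.2 tcp [ 0.4603 -0.03    0.0677] th -22.27 gap 1.001 F [-0.6  0.4  0.1] ff 0.0
  [0.0, -0.001, 0.289] [0.0, 0.0, -0.001] rows>=1.4
tin_thick p 0.64 off px 7 IoU 0.94 xy [ 0.4575 -0.031 ] yaw -22.28
t 7.3 tcp [ 0.4603 -0.0301  0.0677] th -21.86 gap 0.999 F [0.4 0.8 0.3] ff 0.0
  [0.0, -0.001, 0.289] [0.0, 0.0, 0.001] rows>=1.4
```

```bash
python3 -m crank '[[[0,0,0.12],[0,0,0],-1],[[0,0,0.24],[0,0,0],-1],[[0,0,0.3],[0,0,0],-1],[[0,0,0.323],[0,0,0],-1],[[0,0,0.323],[0,0,0],-1]]' 30
python3 -m crank '[[[0,0,0],[0,0,0],1],[[0,0,0],[0,0,0],1],[[0,0,0],[0,0,0],1],[[0,0,0],[0,0,0],1],[[0,0,0],[0,0,0],1]]' 50
python3 -m crank '[[[0,0,0],[0,0,0],1],[[0,0,-0.05],[0,0,0],1],[[0,0,-0.2],[0,0,0],1],[[0,0,-0.4],[0,0,0],1],[[0,0,-0.5],[0,0,0],1]]' 50
python3 -c "
from h import *
plan((.5407,.1349,.1,-22))"
```

```text
time: 7.72
eef_pos: [0.4599, -0.03, 0.0025]
orientation: [-0.001, 0.829, 0.559, -0.001]
force: [-0.3, -0.5, 0.2]
finger_gap: 1.001
finger_force: 0.0
time: 8.13
eef_pos: [0.4612, -0.0301, 0.0046]
orientation: [0.001, 0.83, 0.558, 0.001]
force: [-1.6, -0.2, 6.6]
finger_gap: 0.759
finger_force: 56.2
time: 8.55
eef_pos: [0.4612, -0.0301, 0.1082]
orientation: [0.001, 0.83, 0.558, 0.002]
force: [0.8, 0.5, 0.8]
finger_gap: 0.758
finger_force: 56.1
t 8.55 tcp [ 0.4612 -0.0301  0.1082] th -22.17 gap 0.758 F [0.8 0.5 0.8] ff 56.1
  [0.914, 0.057, 0.042] [0.001, 0.0, -0.001] rows>=4.4
```

```bash
python3 -m crank '[[[0.15,0.01,-0.05],[0,0,0],1],[[0.3,0.03,-0.1],[0,0,0],1],[[0.42,0.05,-0.11],[0,0,0],1],[[0.489,0.057,-0.11],[0,0,0],1],[[0.489,0.057,-0.11],[0,0,0],1]]'
python3 -m crank '[[[0,0,0],[0,0,0],1],[[0,0,0],[0,0,0],1]]' > /dev/null
python3 - <<'E'
from h import *
plan((.5407,.1349,.1,-22))
K,E=cal("wrist"); im=save("wrist","w3"); np.savez("w3.npz",im=im,K=K,E=E)
P=proj("wrist",[[.5407,.1349,.02]],(K,E)).round().astype(int)[0]; cx,cy=P;x0,y0=max(0,cx-130),max(0,cy-95); print(P,x0,y0)
cv2.imwrite("pics/w3c.png",cv2.resize(im[y0:y0+190,x0:x0+260],None,fx=3,fy=3,interpolation=cv2.INTER_CUBIC)[:,:,::-1])
E
```

```text
time: 8.97
eef_pos: [0.5085, 0.058, 0.1258]
orientation: [-0.0, 0.829, 0.559, 0.0]
force: [0.6, -0.2, -1.1]
finger_gap: 0.76
finger_force: 56.1
t 9.13 tcp [0.5073 0.0557 0.125 ] th -22.19 gap 0.761 F [-0.3  0.2 -1.1] ff 56.1
  [0.43, 0.005, 0.125] [0.0, 0.0, -0.001] rows>=2.1
[289  86] 159 0
```

View pics/w3c.png

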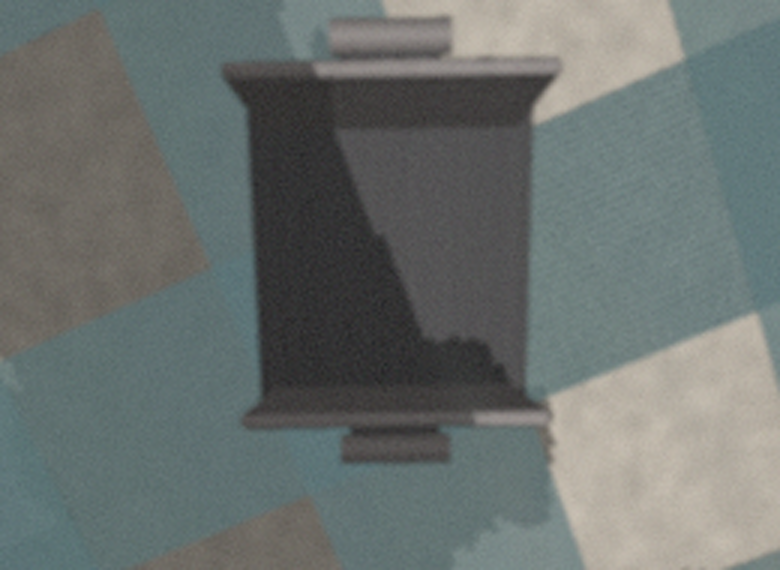

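The crop (offset (159,0), scale 3) shows the empty frame from above. The base ends are the lines (248,112)–(263,390) and (531,118)–(526,385). The plate-top ends are at (224,72), (558,66), (246,421) and (550,413).

```bash
python3 - <<'E'
from h import *
from scipy.optimize import least_squares
d=np.load("w3.npz"); KE=(d["K"],d["E"])
px=lambda a:np.array(a,float)/3+[159,0]-1/3
L=px([(248,112),(263,390)]);Rr=px([(531,118),(526,385)]); tops=px([(224,72),(558,66),(246,421),(550,413)])
def M(v,full=False):
    x,y,t=v; c,s=np.cos(t),np.sin(t)
    W=lambda P:np.array([[x+c*a-s*b,y+s*a+c*b,z] for a,b,z in P])
    o=[]
    pt=proj("wrist",W([(-.03,.0305,.064),(.03,.0305,.064),(-.03,-.0305,.064),(.03,-.0305,.064)]),KE); 
    r=[pt-tops]
    for q,sg in((L,-1),(Rr,1)):
        e=proj("wrist",W([(sg*.033,-.033,.004),(sg*.033,.033,.004)]),KE); n=np.array([-(e[1]-e[0])[1],(e[1]-e[0])[0]]); n/=np.linalg.norm(n); r.append(((q-e[0])@n)[:,None])
    return r if full else np.concatenate([q.ravel() for q in r])
for t0 in(-22,158):
    s=least_squares(M,[.5407,.1349,np.radians(t0)],loss="soft_l1"); print(s.cost,s.x[:2].round(4),np.degrees(s.x[2]).round(2),[q.round(1).tolist() for q in M(s.x,True)])
E
```

```text
3.480666670149784 [0.5409 0.1345] -21.02 [[[-1.1, -0.2], [1.4, -0.8], [-1.2, 0.5], [0.8, 1.0]], [[0.6], [0.4]], [[-0.7], [-0.5]]]
3.480666670149577 [0.5409 0.1345] -21.02 [[[-1.1, -0.2], [1.4, -0.8], [-1.2, 0.5], [0.8, 1.0]], [[0.6], [0.4]], [[-0.7], [-0.5]]]
```

```bash
python3 -c "
from h import *
plan((.5408,.1347,.1,-21.4),(.5408,.1347,.012,-21.4))"
```

```text
t 9.18 tcp [0.5073 0.0555 0.125 ] th -22.22 gap 0.758 F [ 0.1 -1.  -1. ] ff 56.1
  [0.43, 0.005, 0.125] [0.0, 0.0, -0.005] rows>=2.1
  [0.0, 0.0, 0.44] [0.0, 0.0, 0.0] rows>=2.1
```

```bash
python3 -m crank '[[[0.12,0.001,0.03],[0,0,-0.005],1],[[0.28,0.003,0.08],[0,0,-0.005],1],[[0.4,0.005,0.12],[0,0,-0.005],1],[[0.43,0.005,0.125],[0,0,-0.005],1],[[0.43,0.005,0.125],[0,0,-0.005],1]]'
python3 -m crank '[[[0,0,0],[0,0,0],1],[[0,0,0],[0,0,0],1]]' > /dev/null
python3 -c "
from h import *
plan((.5408,.1347,.012,-21.4))"
```

```text
time: 9.6
eef_pos: [0.541, 0.1358, 0.0994]
orientation: [-0.0, 0.825, 0.565, -0.001]
force: [0.2, -0.8, 0.2]
finger_gap: 0.76
finger_force: 56.0
t 9.77 tcp [0.541  0.1343 0.1006] th -21.34 gap 0.761 F [ 0.   0.4 -1. ] ff 56.0
  [0.001, -0.002, 0.443] [0.0, 0.0, 0.0] rows>=2.1
```

```bash
python3 -m crank '[[[0,0,0.08],[0,0,0],1],[[0,0,0.18],[0,0,0],1],[[0,0,0.28],[0,0,0],1],[[0,0,0.38],[0,0,0],1],[[0,0,0.43],[0,0,0],1]]'
python3 -m crank '[[[0,0,0.005],[0,0,0],1],[[0,0,0.01],[0,0,0],1],[[0,0,0.015],[0,0,0],1],[[0,0,0.02],[0,0,0],1]]'
```

```text
time: 10.18
eef_pos: [0.5402, 0.1342, 0.0124]
orientation: [-0.0, 0.826, 0.564, -0.001]
force: [-0.7, -0.9, -0.4]
finger_gap: 0.764
finger_force: 56.0
time: 10.52
eef_pos: [0.5419, 0.1355, 0.0115]
orientation: [0.0, 0.826, 0.564, 0.001]
force: [0.0, -0.2, -0.6]
finger_gap: 0.758
finger_force: 56.0
```

```bash
python3 -m crank '[[[0,0,0.005],[0,0,0],1],[[0,0,0.01],[0,0,0],1],[[0,0,0.01],[0,0,0],1]]'; python3 -m crank '[[[0,0,0.004],[0,0,0],1],[[0,0,0.007],[0,0,0],1],[[0,0,0.007],[0,0,0],1]]'
```

```text
time: 10.77
eef_pos: [0.5415, 0.1356, 0.0087]
orientation: [0.0, 0.826, 0.564, 0.0]
force: [-0.4, -0.3, 2.9]
finger_gap: 0.758
finger_force: 56.4
time: 11.02
eef_pos: [0.5416, 0.1356, 0.0086]
orientation: [0.0, 0.826, 0.564, 0.0]
force: [-11.0, -2.1, 21.5]
finger_gap: 0.76
finger_force: 58.7
```

```bash
python3 -m crank '[[[0,0,-0.005],[0,0,0],1],[[0,0,-0.005],[0,0,0],-1],[[0,0,-0.005],[0,0,0],-1],[[0,0,-0.005],[0,0,0],-1],[[0,0,-0.1],[0,0,0],-1]]'
python3 -m crank '[[[0,0,-0.2],[0,0,0],-1],[[0,0,-0.4],[0,0,0],-1],[[-0.2,0,-0.5],[0,0,0],-1],[[-0.4,0,-0.5],[0,0,0],-1],[[-0.4,0,-0.5],[0,0,0],-1]]'
python3 -m crank '[[[0,0,0],[0,0,0],-1],[[0,0,0],[0,0,0],-1]]' > /dev/null
python3 - <<'E'
from h import *
plan((.5407,.1349,.1,-22))
K,E=cal("wrist"); im=save("wrist","w4"); np.savez("w4.npz",im=im,K=K,E=E)
P=proj("wrist",[[.5407,.1349,.02]],(K,E)).round().astype(int)[0]; cx,cy=P;x0,y0=max(0,cx-110),max(0,cy-95); print(P,x0,y0)
cv2.imwrite("pics/w4c.png",cv2.resize(im[y0:y0+165,x0:x0+220],None,fx=3.6,fy=3.6,interpolation=cv2.INTER_CUBIC)[:,:,::-1])
E
```

```text
time: 11.43
eef_pos: [0.5394, 0.1351, 0.0235]
orientation: [-0.001, 0.826, 0.564, -0.002]
force: [-0.1, -0.9, -0.8]
finger_gap: 0.998
finger_force: 0.0
time: 11.85
eef_pos: [0.5112, 0.0572, 0.1283]
orientation: [0.001, 0.826, 0.564, 0.001]
force: [-0.6, -0.1, -0.5]
finger_gap: 0.994
finger_force: 0.0
t 12.02 tcp [0.5122 0.0609 0.1265] th -21.34 gap 0.999 F [-0.3  0.7  0.8] ff 0.0
  [0.396, -0.002, 0.133] [0.0, 0.0, 0.004] rows>=2.0
[287  96] 177 1
```

View pics/w4c.png

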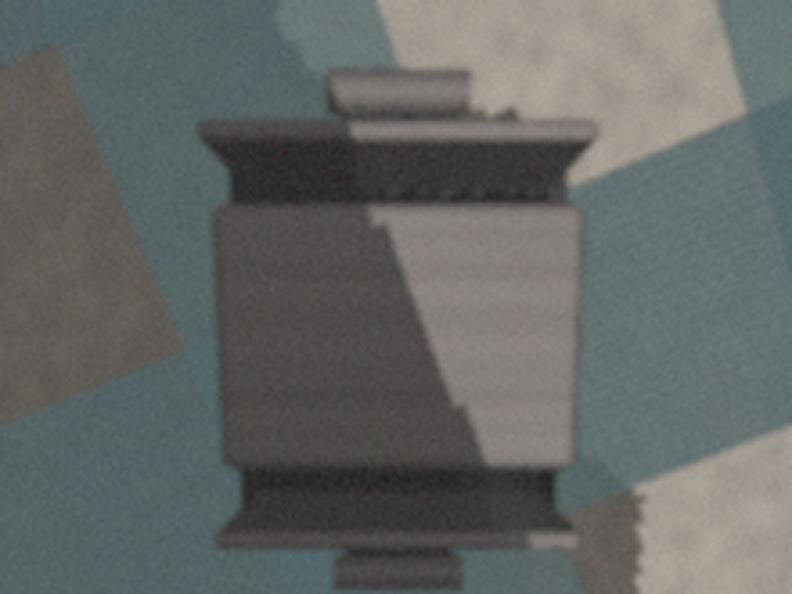

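The thick tin lies flat in the frame with both plates clear. Its top corners in the crop are (216,207), (581,207), (572,465) and (228,465); next I compare it with the base ends.

```bash
python3 - <<'E'
from h import *
d=np.load("w4.npz"); KE=(d["K"],d["E"]); px=lambda a:np.array(a,float)/3.6+[177,1]-.36
B=lambda a,z:back("wrist",px(a),z,KE)[:,:2]
t=B([(216,207),(581,207),(572,465),(228,465)],.032); b=B([(232,200),(566,200),(555,480),(241,480)],.004); p=B([(200,130),(598,130),(577,540),(218,540)],.064)
th=np.radians(-21.4); u=np.array([np.cos(th),np.sin(th)]); w=np.array([-u[1],u[0]])
for n,q in(("tin",t),("base",b),("plates",p)):
    v=q[1]-q[0]; v2=q[2]-q[3]; print(n,q.mean(0).round(4),"along",(q.mean(0)@u).round(4),"across",(q.mean(0)@w).round(4),"len",np.linalg.norm(v).round(4),np.linalg.norm(v2).round(4),"yaw",[np.degrees(np.arctan2(a[1],a[0])).round(2) for a in(v,v2)])
print("tool across",now()[0][:2]@w, "tcp place along",np.array([.5416,.1356])@u,np.array([.5416,.1356])@w)
plan((.5126,.0627,.15,-21.4))
E
```

```text
tin [0.5412 0.1354] along 0.4545 across 0.3236 len 0.0641 0.0641 yaw [np.float64(-21.36), np.float64(-21.36)]
base [0.5409 0.1348] along 0.4544 across 0.3229 len 0.0654 0.0657 yaw [np.float64(-21.36), np.float64(-21.37)]
plates [0.5407 0.1346] along 0.4543 across 0.3226 len 0.0594 0.059 yaw [np.float64(-21.35), np.float64(-21.37)]
tool across 0.24401870815494683 tcp place along 0.45478253791496404 0.3238684350282136
t 12.07 tcp [0.5122 0.0614 0.1263] th -21.29 gap 0.996 F [-0.1 -0.6  1.2] ff 0.0
  [0.007, -0.001, -0.118] [0.0, 0.0, 0.001] rows>=0.6
```

```bash
python3 -c "
from h import *
plan((.499,-.293,.15,62.8))"
```

```text
t 12.07 tcp [0.5122 0.0614 0.1263] th -21.29 gap 0.996 F [-0.1 -0.6  1.2] ff 0.0
  [-0.558, 0.194, -0.04] [0.0, 0.0, -0.156] rows>=3.9
  [-0.584, -0.091, -0.039] [0.0, 0.0, -0.156] rows>=3.9
  [-0.473, -0.355, -0.039] [0.0, 0.0, -0.156] rows>=3.9
```

```bash
python3 -m crank '[[[-0.558,0.194,-0.04],[0,0,-0.156],-1],[[-0.558,0.194,-0.04],[0,0,-0.156],-1],[[-0.558,0.194,-0.04],[0,0,-0.156],-1],[[-0.558,0.194,-0.04],[0,0,-0.156],-1]]' >/dev/null
python3 -m crank '[[[-0.584,-0.091,-0.039],[0,0,-0.156],-1],[[-0.584,-0.091,-0.039],[0,0,-0.156],-1],[[-0.584,-0.091,-0.039],[0,0,-0.156],-1],[[-0.584,-0.091,-0.039],[0,0,-0.156],-1]]' >/dev/null
python3 -m crank '[[[-0.16,-0.12,-0.039],[0,0,-0.05],-0.4],[[-0.32,-0.24,-0.039],[0,0,-0.1],-0.4],[[-0.43,-0.32,-0.039],[0,0,-0.14],-0.4],[[-0.473,-0.355,-0.039],[0,0,-0.156],-0.4],[[-0.473,-0.355,-0.039],[0,0,-0.156],-0.4]]'
python3 -m crank '[[[0,0,0],[0,0,0],-0.4],[[0,0,0],[0,0,0],-0.4]]' > /dev/null
python3 - <<'E'
from h import *
im,v,h,r=fit("wrist","tin_middle",(.066,.046,.021),0,(.5302,-.3092,152.8))
print("colour",np.median(im[r["region"]],0))
t=np.degrees(v[2])-90
plan((v[0],v[1],.08,t),(v[0],v[1],.002,t))
o=im[:,:,::-1].copy(); cv2.polylines(o,[np.round(h).astype(int)],True,(0,255,0),1); cv2.imwrite("pics/w5.png",o)
E
```

```text
time: 13.15
eef_pos: [0.4887, -0.2944, 0.1493]
orientation: [-0.001, 0.26, 0.966, 0.0]
force: [0.8, -0.1, -0.6]
finger_gap: 0.701
finger_force: 0.0
tin_middle p 0.65 off px 4 IoU 0.964 xy [ 0.5322 -0.3139] yaw 152.38
colour [136. 130. 128.]
t 13.42 tcp [ 0.489  -0.2916  0.1502] th 59.48 gap 0.696 F [ 0.4 -0.2 -0.5] ff 0.0
  [-0.243, 0.014, 0.351] [0.0, 0.0, -0.016] rows>=2.0
  [0.0, 0.0, 0.39] [0.0, 0.0, 0.0] rows>=1.9
```

View pics/w5.png

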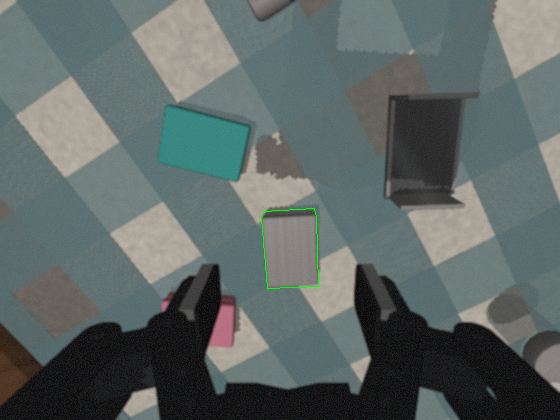

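The middle tin fit hugs the grey tin at (291,248). Pink (200,320) and turquoise (204,142) are clear of where the fingers will be.

```bash
python3 -m crank '[[[-0.12,0.007,0.17],[0,0,-0.016],-0.4],[[-0.243,0.014,0.351],[0,0,-0.016],-0.4],[[-0.243,0.014,0.5],[0,0,-0.016],-0.4],[[-0.243,0.014,0.6],[0,0,-0.016],-0.4],[[-0.243,0.014,0.6],[0,0,-0.016],-0.4]]'
python3 -m crank '[[[0,0,0.05],[0,0,0],-0.4],[[0,0,0.1],[0,0,0],-0.4],[[0,0,0.13],[0,0,0],-0.4],[[0,0,0.13],[0,0,0],-0.4]]' 
python3 -c "
from h import *
plan((.5322,-.3139,.004,62.38))"
```

```text
time: 13.83
eef_pos: [0.5304, -0.3128, 0.0253]
orientation: [-0.003, 0.239, 0.971, 0.001]
force: [-1.0, -0.2, -0.7]
finger_gap: 0.702
finger_force: 0.0
time: 14.17
eef_pos: [0.5317, -0.3148, 0.0038]
orientation: [-0.0, 0.238, 0.971, 0.0]
force: [0.6, 1.0, -0.2]
finger_gap: 0.699
finger_force: 0.0
t 14.17 tcp [ 0.5317 -0.3148  0.0038] th 62.41 gap 0.699 F [ 0.6  1.  -0.2] ff 0.0
  [0.0, 0.005, -0.001] [0.0, 0.0, 0.0] rows>=0.0
```

```bash
python3 -m crank '[[[0,0,0],[0,0,0],1],[[0,0,0],[0,0,0],1],[[0,0,0],[0,0,0],1],[[0,0,0],[0,0,0],1],[[0,0,0],[0,0,0],1]]' 20
python3 -m crank '[[[0,0,0],[0,0,0],-0.4],[[0,0,0],[0,0,0],-0.4],[[0,0,0],[0,0,0],-0.4],[[0,0,-0.15],[0,0,0],-0.4],[[0,0,-0.3],[0,0,0],-0.4]]'
python3 -m crank '[[[0,0,0],[0,0,0.167],-1],[[0,0,0],[0,0,0.167],-1],[[0,0,0],[0,0,0.167],-1],[[0,0,0],[0,0,0.167],-1],[[0,0,0],[0,0,0.167],-1]]' >/dev/null
python3 -m crank '[[[0,0,0],[0,0,0.167],-1],[[0,0,0],[0,0,0.167],-1],[[0,0,0],[0,0,0.167],-1],[[0,0,0],[0,0,0.167],-1],[[0,0,0],[0,0,0.167],-1]]' >/dev/null
python3 -m crank '[[[0,0,0],[0,0,0.166],-1],[[0,0,0],[0,0,0.166],-1],[[0,0,0],[0,0,0.166],-1],[[0,0,0],[0,0,0.166],-1],[[0,0,0],[0,0,0.166],-1]]'
python3 - <<'E'
from h import *
fit("wrist","tin_middle",(.066,.046,.021),0,(.532,-.314,-27.6))
fit("wrist","tin_middle",(.066,.046,.021),0,(.532,-.314,-27.6))
plan((.5317,-.3148,.001,-27.6))
E
```

```text
time: 14.58
eef_pos: [0.5322, -0.3153, 0.0051]
orientation: [0.0, 0.238, 0.971, -0.0]
force: [-1.3, 0.8, 7.2]
finger_gap: 0.531
finger_force: 22.4
time: 15.0
eef_pos: [0.5308, -0.3144, 0.0631]
orientation: [-0.002, 0.238, 0.971, 0.001]
force: [0.6, -0.3, 1.5]
finger_gap: 0.697
finger_force: 0.0
time: 16.25
eef_pos: [0.5318, -0.315, 0.0642]
orientation: [-0.0, 0.856, 0.518, -0.0]
force: [0.0, 0.3, 0.2]
finger_gap: 1.0
finger_force: 0.0
tin_middle p 0.77 off px 3 IoU 0.938 xy [ 0.5299 -0.3164] yaw -28.16
tin_middle p 0.87 off px 3 IoU 0.934 xy [ 0.5301 -0.3163] yaw -27.47
t 16.45 tcp [ 0.5318 -0.3151  0.0643] th -27.26 gap 1.0 F [ 0.   0.9 -0.2] ff 0.0
  [0.001, -0.001, 0.316] [0.0, 0.0, 0.002] rows>=1.5
```

```bash
python3 -m crank '[[[0,0,0.12],[0,0,0.002],-1],[[0,0,0.24],[0,0,0.002],-1],[[0,0,0.3],[0,0,0.002],-1],[[0,0,0.322],[0,0,0.002],-1],[[0,0,0.322],[0,0,0.002],-1]]' 50
python3 -m crank '[[[0,0,0],[0,0,0],1],[[0,0,0],[0,0,0],1],[[0,0,0],[0,0,0],1],[[0,0,0],[0,0,0],1],[[0,0,0],[0,0,0],1]]' 50
python3 -m crank '[[[0,0,0],[0,0,0],1],[[0,0,-0.05],[0,0,0],1],[[0,0,-0.2],[0,0,0],1],[[0,0,-0.4],[0,0,0],1],[[0,0,-0.6],[0,0,0],1]]' 50
python3 -c "
from h import *
plan((.5416,.1356,.13,-21.4))"
```

```text
time: 16.87
eef_pos: [0.5315, -0.3148, -0.0009]
orientation: [-0.001, 0.856, 0.516, -0.0]
force: [0.9, 0.9, -0.1]
finger_gap: 1.0
finger_force: 0.0
time: 17.28
eef_pos: [0.5326, -0.3156, 0.0017]
orientation: [0.001, 0.857, 0.516, 0.001]
force: [0.3, -0.2, 6.4]
finger_gap: 0.759
finger_force: 56.1
time: 17.7
eef_pos: [0.5313, -0.3147, 0.1217]
orientation: [-0.001, 0.857, 0.516, -0.0]
force: [0.7, -0.6, -0.7]
finger_gap: 0.757
finger_force: 56.0
t 17.7 tcp [ 0.5313 -0.3147  0.1217] th -27.93 gap 0.757 F [ 0.7 -0.6 -0.7] ff 56.0
  [0.671, -0.336, -0.013] [0.0, 0.0, -0.012] rows>=3.6
  [0.683, -0.311, -0.014] [0.0, 0.0, -0.012] rows>=3.6
  [0.695, -0.284, -0.014] [0.0, 0.0, -0.012] rows>=3.6
```

```bash
python3 -m crank '[[[0.3,-0.15,-0.013],[0,0,-0.012],1],[[0.671,-0.336,-0.013],[0,0,-0.012],1],[[0.671,-0.336,-0.013],[0,0,-0.012],1],[[0.671,-0.336,-0.013],[0,0,-0.012],1],[[0.671,-0.336,-0.013],[0,0,-0.012],1]]' >/dev/null
python3 -m crank '[[[0.683,-0.311,-0.014],[0,0,-0.012],1],[[0.683,-0.311,-0.014],[0,0,-0.012],1],[[0.683,-0.311,-0.014],[0,0,-0.012],1],[[0.683,-0.311,-0.014],[0,0,-0.012],1]]' >/dev/null
python3 -m crank '[[[0.2,-0.08,-0.014],[0,0,-0.012],1],[[0.4,-0.16,-0.014],[0,0,-0.012],1],[[0.56,-0.23,-0.014],[0,0,-0.012],1],[[0.66,-0.27,-0.014],[0,0,-0.012],1],[[0.695,-0.284,-0.014],[0,0,-0.012],1]]' 
python3 -m crank '[[[0,0,0],[0,0,0],1],[[0,0,0],[0,0,0],1],[[0,0,0],[0,0,0],1]]' > /dev/null
python3 -c "
from h import *
plan((.5414,.1355,.038,-21.37))"
```

```text
time: 18.87
eef_pos: [0.5424, 0.1379, 0.1291]
orientation: [-0.0, 0.826, 0.564, 0.0]
force: [-0.1, -0.6, -1.9]
finger_gap: 0.757
finger_force: 56.0
t 19.12 tcp [0.5426 0.1339 0.1283] th -21.52 gap 0.75 F [-0.1 -1.  -1.5] ff 56.0
  [0.005, -0.008, 0.452] [0.0, 0.0, -0.001] rows>=2.2
```

```bash
python3 -m crank '[[[0.005,-0.008,0.08],[0,0,0],1],[[0.005,-0.008,0.2],[0,0,0],1],[[0.005,-0.008,0.33],[0,0,0],1],[[0.005,-0.008,0.42],[0,0,0],1],[[0.005,-0.008,0.452],[0,0,0],1]]'
python3 -m crank '[[[0,0,0],[0,0,0],1],[[0,0,0],[0,0,0],1]]' 
python3 -c "
from h import *
plan((.5414,.1355,.034,-21.37))"
```

```text
time: 19.53
eef_pos: [0.5401, 0.135, 0.0349]
orientation: [-0.001, 0.827, 0.562, -0.002]
force: [-0.7, -0.9, -2.0]
finger_gap: 0.754
finger_force: 56.0
time: 19.7
eef_pos: [0.5418, 0.136, 0.0386]
orientation: [0.0, 0.827, 0.563, 0.0]
force: [0.1, 0.1, -0.7]
finger_gap: 0.762
finger_force: 56.0
t 19.7 tcp [0.5418 0.136  0.0386] th -21.52 gap 0.762 F [ 0.1  0.1 -0.7] ff 56.0
  [-0.003, -0.001, 0.023] [0.0, 0.0, -0.001] rows>=0.1
```

```bash
python3 -m crank '[[[-0.001,0,0.006],[0,0,-0.001],1],[[-0.002,0,0.012],[0,0,-0.001],1],[[-0.002,0,0.018],[0,0,-0.001],1],[[-0.002,0,0.018],[0,0,-0.001],1]]'
python3 -m crank '[[[0,0,0.004],[0,0,0],1],[[0,0,0.008],[0,0,0],1],[[0,0,0.008],[0,0,0],1]]'
```

```text
time: 20.03
eef_pos: [0.5413, 0.1363, 0.0345]
orientation: [0.0, 0.826, 0.564, 0.0]
force: [-0.3, 0.9, -0.7]
finger_gap: 0.753
finger_force: 56.0
time: 20.28
eef_pos: [0.5414, 0.1364, 0.0336]
orientation: [0.0, 0.826, 0.564, 0.0]
force: [-6.2, -2.1, 11.2]
finger_gap: 0.76
finger_force: 57.4
```

```bash
python3 -m crank '[[[0,0,-0.005],[0,0,0],1],[[0,0,-0.005],[0,0,0],-1],[[0,0,-0.005],[0,0,0],-1],[[0,0,-0.005],[0,0,0],-1],[[0,0,-0.1],[0,0,0],-1]]'
python3 -m crank '[[[0,0,-0.2],[0,0,0],-1],[[0,0,-0.4],[0,0,0],-1],[[-0.2,0,-0.5],[0,0,0],-1],[[-0.4,0,-0.5],[0,0,0],-1],[[-0.4,0,-0.5],[0,0,0],-1]]'
python3 -m crank '[[[0,0,0],[0,0,0],-1],[[0,0,0],[0,0,0],-1]]' > /dev/null
python3 - <<'E'
from h import *
plan((.4588,.3392,.15,24.1))
K,E=cal("wrist"); im=save("wrist","w6"); np.savez("w6.npz",im=im,K=K,E=E)
P=proj("wrist",[[.5411,.1352,.05]],(K,E)).round().astype(int)[0]; cx,cy=P;x0,y0=max(0,cx-110),max(0,cy-95); print(P,x0,y0)
cv2.imwrite("pics/w6c.png",cv2.resize(im[y0:y0+165,x0:x0+220],None,fx=3.6,fy=3.6,interpolation=cv2.INTER_CUBIC)[:,:,::-1])
E
```

```text
time: 20.7
eef_pos: [0.5395, 0.136, 0.0493]
orientation: [-0.001, 0.826, 0.564, -0.002]
force: [-0.4, -0.1, -1.1]
finger_gap: 1.003
finger_force: 0.0
time: 21.12
eef_pos: [0.5112, 0.058, 0.1543]
orientation: [0.001, 0.826, 0.564, 0.001]
force: [-0.5, 0.3, -0.1]
finger_gap: 0.998
finger_force: 0.0
t 21.28 tcp [0.5122 0.0618 0.1524] th -21.33 gap 1.0 F [-0.  -0.3 -0.2] ff 0.0
  [0.598, -0.377, 0.006] [0.0, 0.0, -0.126] rows>=3.4
  [0.697, -0.117, 0.006] [0.0, 0.0, -0.126] rows>=3.4
[288  97] 178 2
```

View pics/w6c.png

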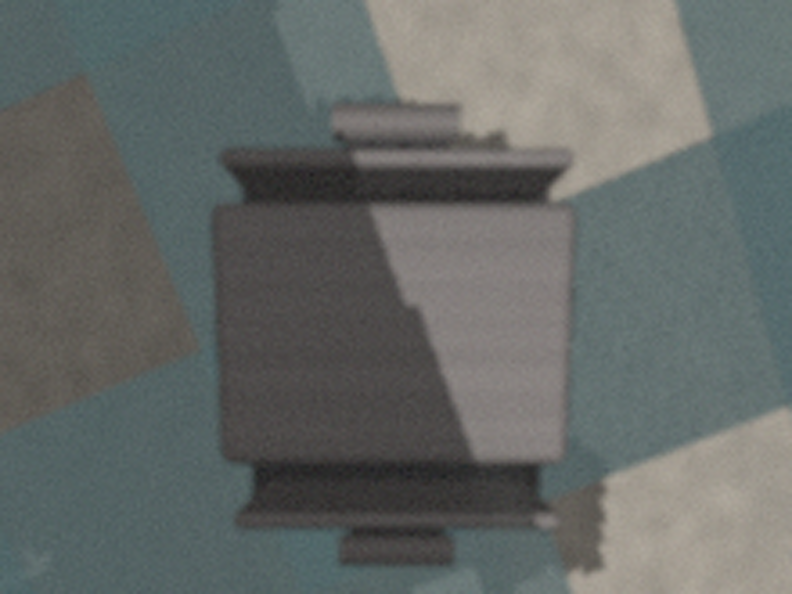

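The middle tin sits flat on the thick one. Its top corners are (212,206), (573,206), (565,462) and (223,462), and the plate-top ends are about (220,157), (573,157), (552,521) and (236,521).

```bash
python3 - <<'E'
from h import *
d=np.load("w6.npz"); KE=(d["K"],d["E"]); px=lambda a:np.array(a,float)/3.6+[178,2]-.36
B=lambda a,z:back("wrist",px(a),z,KE)[:,:2]
t=B([(212,206),(573,206),(565,462),(223,462)],.053); p=B([(220,158),(573,157),(554,520),(236,521)],.064)
th=np.radians(-21.4); u=np.array([np.cos(th),np.sin(th)]); w=np.array([-u[1],u[0]])
for n,q in(("tin",t),("plates",p)):
    v=q[1]-q[0]; v2=q[2]-q[3]; print(n,q.mean(0).round(4),"along",(q.mean(0)@u).round(4),"across",(q.mean(0)@w).round(4),"len",np.linalg.norm(v).round(4),np.linalg.norm(v2).round(4),"yaw",[np.degrees(np.arctan2(a[1],a[0])).round(2) for a in(v,v2)])
plan((.4588+.031,.3392-.016,.15,24.1))
E
```

```text
tin [0.5407 0.1362] along 0.4538 across 0.3241 len 0.0647 0.0651 yaw [np.float64(-21.34), np.float64(-21.35)]
plates [0.5406 0.1346] along 0.4542 across 0.3226 len 0.0597 0.0586 yaw [np.float64(-21.19), np.float64(-21.18)]
t 21.33 tcp [0.5122 0.0622 0.1522] th -21.28 gap 0.998 F [ 0.3 -0.  -0.4] ff 0.0
  [0.588, -0.289, 0.006] [0.0, 0.0, -0.126] rows>=3.2
  [0.654, -0.04, 0.005] [0.0, 0.0, -0.126] rows>=3.2
```

```bash
python3 -c "
from h import *
plan((.4445,.371,.14,24.1))"
```

```text
t 21.33 tcp [0.5122 0.0622 0.1522] th -21.28 gap 0.998 F [ 0.3 -0.  -0.4] ff 0.0
  [0.658, -0.438, 0.031] [0.0, 0.0, -0.126] rows>=3.8
  [0.776, -0.15, 0.031] [0.0, 0.0, -0.126] rows>=3.8
```

```bash
python3 -m crank '[[[0.658,-0.438,0.031],[0,0,-0.126],-1],[[0.658,-0.438,0.031],[0,0,-0.126],-1],[[0.658,-0.438,0.031],[0,0,-0.126],-1],[[0.658,-0.438,0.031],[0,0,-0.126],-1]]' >/dev/null
python3 -m crank '[[[0.2,-0.04,0.031],[0,0,-0.035],-0.4],[[0.4,-0.08,0.031],[0,0,-0.065],-0.4],[[0.6,-0.12,0.031],[0,0,-0.1],-0.4],[[0.72,-0.14,0.031],[0,0,-0.126],-0.4],[[0.776,-0.15,0.031],[0,0,-0.126],-0.4]]'
python3 -m crank '[[[0,0,0],[0,0,0],-0.4],[[0,0,0],[0,0,0],-0.4],[[0,0,0],[0,0,0],-0.4]]' > /dev/null
python3 - <<'E'
from h import *
im,v,h,r=fit("wrist","tin_thin",(.066,.046,.014),0,(.4588,.3392,114.1))
print("colour",np.median(im[r["region"]],0))
t=np.degrees(v[2])-90
plan((v[0],v[1],.025,t))
o=im[:,:,::-1].copy(); cv2.polylines(o,[np.round(h).astype(int)],True,(0,255,0),1); cv2.imwrite("pics/w7.png",o)
E
```

```text
time: 22.08
eef_pos: [0.4429, 0.3744, 0.1391]
orientation: [-0.0, 0.541, 0.841, -0.001]
force: [0.1, -0.6, 0.7]
finger_gap: 0.694
finger_force: 0.0
tin_thin p 0.97 off px 2 IoU 0.95 xy [0.4607 0.3368] yaw 113.08
colour [132. 126. 124.]
t 22.43 tcp [0.4449 0.3696 0.1401] th 23.95 gap 0.699 F [-0.   0.2  0.7] ff 0.0
  [-0.182, 0.006, 0.575] [0.0, 0.0, 0.005] rows>=2.9
```

View pics/w7.png

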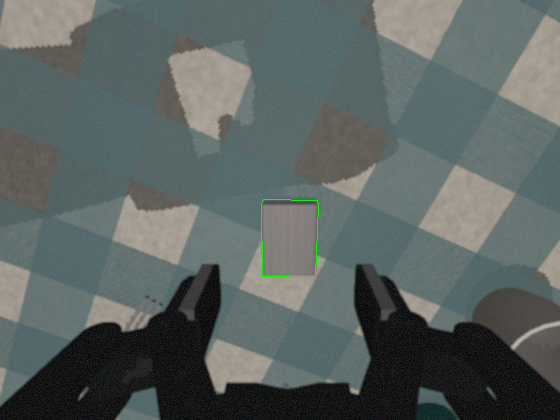

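The thin tin at (290,238) is fitted tightly and its surroundings are clear; the fork tines are off at (145,310).

```bash
python3 -m crank '[[[-0.09,0.003,0.2],[0,0,0.005],-0.4],[[-0.182,0.006,0.4],[0,0,0.005],-0.4],[[-0.182,0.006,0.52],[0,0,0.005],-0.4],[[-0.182,0.006,0.59],[0,0,0.005],-0.4],[[-0.182,0.006,0.59],[0,0,0.005],-0.4]]'
python3 -m crank '[[[0,0,0.04],[0,0,0],-0.4],[[0,0,0.08],[0,0,0],-0.4],[[0,0,0.1],[0,0,0],-0.4],[[0,0,0.1],[0,0,0],-0.4]]'
python3 -m crank '[[[0,0,0],[0,0,0],1],[[0,0,0],[0,0,0],1],[[0,0,0],[0,0,0],1],[[0,0,0],[0,0,0],1],[[0,0,0],[0,0,0],1]]' 20
python3 -m crank '[[[0,0,0],[0,0,0],-0.4],[[0,0,0],[0,0,0],-0.4],[[0,0,0],[0,0,0],-0.4],[[0,0,-0.15],[0,0,0],-0.4],[[0,0,-0.3],[0,0,0],-0.4]]'
```

```text
time: 22.85
eef_pos: [0.4595, 0.3363, 0.0193]
orientation: [-0.001, 0.551, 0.834, -0.002]
force: [-0.5, 0.1, -0.4]
finger_gap: 0.698
finger_force: 0.0
time: 23.18
eef_pos: [0.4604, 0.3381, 0.002]
orientation: [-0.0, 0.551, 0.835, 0.0]
force: [0.0, -0.4, -0.7]
finger_gap: 0.703
finger_force: 0.0
time: 23.6
eef_pos: [0.4607, 0.3382, 0.0028]
orientation: [0.0, 0.551, 0.835, 0.001]
force: [-1.5, 0.1, 6.2]
finger_gap: 0.529
finger_force: 21.7
time: 24.02
eef_pos: [0.4594, 0.3371, 0.061]
orientation: [-0.001, 0.551, 0.835, -0.002]
force: [0.6, 0.4, 1.1]
finger_gap: 0.696
finger_force: 0.0
```

```bash
python3 -m crank '[[[0,0,0],[0,0,0.167],-1],[[0,0,0],[0,0,0.167],-1],[[0,0,0],[0,0,0.167],-1],[[0,0,0],[0,0,0.167],-1],[[0,0,0],[0,0,0.167],-1]]' >/dev/null
python3 -m crank '[[[0,0,0],[0,0,0.167],-1],[[0,0,0],[0,0,0.167],-1],[[0,0,0],[0,0,0.167],-1],[[0,0,0],[0,0,0.167],-1],[[0,0,0],[0,0,0.167],-1]]' >/dev/null
python3 -m crank '[[[0,0,0],[0,0,0.166],-1],[[0,0,0],[0,0,0.166],-1],[[0,0,0],[0,0,0.166],-1],[[0,0,0],[0,0,0.166],-1],[[0,0,0],[0,0,0.166],-1]]'
python3 - <<'E'
from h import *
fit("wrist","tin_thin",(.066,.046,.014),0,(.4607,.338,-66.4))
plan((.4605,.3381,-.003,-66.9))
E
```

```text
time: 25.27
eef_pos: [0.4604, 0.3378, 0.062]
orientation: [0.0, 0.98, 0.2, -0.0]
force: [-0.2, -1.0, 0.7]
finger_gap: 0.998
finger_force: 0.0
tin_thin p 0.82 off px 3 IoU 0.929 xy [0.459  0.3367] yaw -66.07
t 25.37 tcp [0.4604 0.3378 0.062 ] th -66.47 gap 1.005 F [ 0.5  0.6 -0.5] ff 0.0
  [0.001, -0.001, 0.325] [0.0, 0.0, 0.002] rows>=1.6
```

```bash
python3 -m crank '[[[0,0,0.12],[0,0,0],-1],[[0,0,0.24],[0,0,0],-1],[[0,0,0.3],[0,0,0],-1],[[0,0,0.325],[0,0,0],-1],[[0,0,0.325],[0,0,0],-1]]' 50
python3 -m crank '[[[0,0,0],[0,0,0],1],[[0,0,0],[0,0,0],1],[[0,0,0],[0,0,0],1],[[0,0,0],[0,0,0],1],[[0,0,0],[0,0,0],1]]' 50
python3 -m crank '[[[0,0,0],[0,0,0],1],[[0,0,-0.05],[0,0,0],1],[[0,0,-0.2],[0,0,0],1],[[0,0,-0.4],[0,0,0],1],[[0,0,-0.6],[0,0,0],1]]' 50
python3 -c "
from h import *
plan((.5415,.136,.13,-21.37))"
```

```text
time: 25.78
eef_pos: [0.46, 0.3376, -0.0038]
orientation: [0.0, 0.979, 0.202, -0.001]
force: [0.2, 0.2, 0.1]
finger_gap: 1.0
finger_force: 0.0
time: 26.2
eef_pos: [0.4612, 0.3384, -0.0012]
orientation: [-0.0, 0.98, 0.201, 0.001]
force: [-1.2, -0.8, 6.6]
finger_gap: 0.757
finger_force: 55.9
time: 26.62
eef_pos: [0.4599, 0.3375, 0.1191]
orientation: [0.0, 0.98, 0.201, -0.0]
force: [0.3, -0.0, -0.1]
finger_gap: 0.757
finger_force: 55.5
t 26.62 tcp [0.4599 0.3375 0.1191] th -66.8 gap 0.757 F [ 0.3 -0.  -0.1] ff 55.5
  [-0.011, 0.543, -0.027] [0.0, 0.0, -0.126] rows>=3.2
  [-0.22, 0.497, -0.027] [0.0, 0.0, -0.126] rows>=3.2
```

```bash
python3 -m crank '[[[-0.004,0.2,-0.027],[0,0,-0.05],1],[[-0.011,0.4,-0.027],[0,0,-0.1],1],[[-0.011,0.543,-0.027],[0,0,-0.126],1],[[-0.011,0.543,-0.027],[0,0,-0.126],1],[[-0.011,0.543,-0.027],[0,0,-0.126],1]]' >/dev/null
python3 -m crank '[[[-0.06,0.14,-0.027],[0,0,-0.035],1],[[-0.13,0.29,-0.027],[0,0,-0.075],1],[[-0.18,0.41,-0.027],[0,0,-0.11],1],[[-0.22,0.497,-0.027],[0,0,-0.126],1],[[-0.22,0.497,-0.027],[0,0,-0.126],1]]'
python3 -m crank '[[[0,0,0],[0,0,0],1],[[0,0,0],[0,0,0],1],[[0,0,0],[0,0,0],1]]' > /dev/null
python3 -c "
from h import *
plan((.5415,.136,.058,-21.37))"
```

```text
time: 27.45
eef_pos: [0.5427, 0.1345, 0.1286]
orientation: [0.0, 0.826, 0.563, 0.0]
force: [-0.6, -0.3, -0.9]
finger_gap: 0.754
finger_force: 55.6
t 27.7 tcp [0.5415 0.1374 0.1282] th -21.48 gap 0.752 F [ 0.1  0.3 -0.6] ff 55.6
  [-0.007, 0.002, 0.351] [0.0, 0.0, -0.001] rows>=1.7
```

```bash
python3 -m crank '[[[-0.003,0.001,0.06],[0,0,0],1],[[-0.006,0.002,0.16],[0,0,0],1],[[-0.006,0.002,0.26],[0,0,0],1],[[-0.006,0.002,0.33],[0,0,0],1],[[-0.006,0.002,0.351],[0,0,0],1]]' >/dev/null
python3 -m crank '[[[0,0,0],[0,0,0],1],[[0,0,0],[0,0,0],1],[[0,0,0],[0,0,0],1]]' 
python3 -c "
from h import *
plan((.5415,.136,.053,-21.37))"
```

```text
time: 28.37
eef_pos: [0.5423, 0.1353, 0.0588]
orientation: [0.0, 0.826, 0.563, 0.001]
force: [0.2, 0.1, -1.3]
finger_gap: 0.752
finger_force: 55.6
t 28.37 tcp [0.5423 0.1353 0.0588] th -21.46 gap 0.752 F [ 0.2  0.1 -1.3] ff 55.6
  [0.002, -0.005, 0.029] [0.0, 0.0, -0.001] rows>=0.1
```

```bash
python3 -m crank '[[[0.001,-0.003,0.005],[0,0,0],1],[[0.001,-0.003,0.01],[0,0,0],1],[[0.001,-0.003,0.015],[0,0,0],1],[[0.001,-0.003,0.02],[0,0,0],1],[[0.001,-0.003,0.02],[0,0,0],1]]'
python3 -m crank '[[[0,0,0.004],[0,0,0],1],[[0,0,0.008],[0,0,0],1],[[0,0,0.008],[0,0,0],1]]'
```

```text
time: 28.78
eef_pos: [0.5412, 0.1355, 0.0536]
orientation: [-0.0, 0.826, 0.563, -0.0]
force: [1.3, -0.8, -0.2]
finger_gap: 0.754
finger_force: 55.6
time: 29.03
eef_pos: [0.5412, 0.1355, 0.0519]
orientation: [-0.0, 0.826, 0.563, -0.0]
force: [-0.6, 0.5, -1.7]
finger_gap: 0.752
finger_force: 55.6
```

```bash
python3 -m crank '[[[0.001,0,0.003],[0,0,0],1],[[0.001,0,0.006],[0,0,0],1],[[0.001,0,0.006],[0,0,0],1]]'
```

```text
time: 29.28
eef_pos: [0.5414, 0.1356, 0.0518]
orientation: [0.0, 0.826, 0.563, -0.0]
force: [-6.5, -1.9, 11.0]
finger_gap: 0.75
finger_force: 56.8
```

```bash
python3 -m crank '[[[0,0,-0.005],[0,0,0],1],[[0,0,-0.005],[0,0,0],-1],[[0,0,-0.005],[0,0,0],-1],[[0,0,-0.005],[0,0,0],-1],[[0,0,-0.1],[0,0,0],-1]]'
python3 -m crank '[[[0,0,-0.2],[0,0,0],-1],[[0,0,-0.4],[0,0,0],-1],[[-0.2,0,-0.5],[0,0,0],-1],[[-0.4,0,-0.5],[0,0,0],-1],[[-0.4,0,-0.5],[0,0,0],-1]]'
python3 -m crank '[[[0,0,0],[0,0,0],-1],[[0,0,0],[0,0,0],-1],[[0,0,0],[0,0,0],-1]]' > /dev/null
python3 - <<'E'
from h import *
plan((.5415,.136,.053,-21.37))
K,E=cal("wrist"); im=save("wrist","w8"); np.savez("w8.npz",im=im,K=K,E=E)
P=proj("wrist",[[.5411,.1352,.06]],(K,E)).round().astype(int)[0]; cx,cy=P;x0,y0=max(0,cx-110),max(0,cy-95); print(P,x0,y0)
cv2.imwrite("pics/w8c.png",cv2.resize(im[y0:y0+165,x0:x0+220],None,fx=3.6,fy=3.6,interpolation=cv2.INTER_CUBIC)[:,:,::-1])
E
```

```text
time: 29.7
eef_pos: [0.5397, 0.1353, 0.0677]
orientation: [-0.001, 0.826, 0.563, -0.002]
force: [-0.9, -0.6, -0.1]
finger_gap: 0.998
finger_force: 0.0
time: 30.12
eef_pos: [0.5111, 0.0574, 0.1727]
orientation: [0.001, 0.827, 0.562, 0.001]
force: [-1.1, -0.1, -0.8]
finger_gap: 0.998
finger_force: 0.0
t 30.37 tcp [0.5122 0.0618 0.1704] th -21.44 gap 1.003 F [-0.1  0.5  0.3] ff 0.0
  [0.399, 0.001, 0.587] [0.0, 0.0, 0.0] rows>=3.4
[288  97] 178 2
```

View pics/w8c.png

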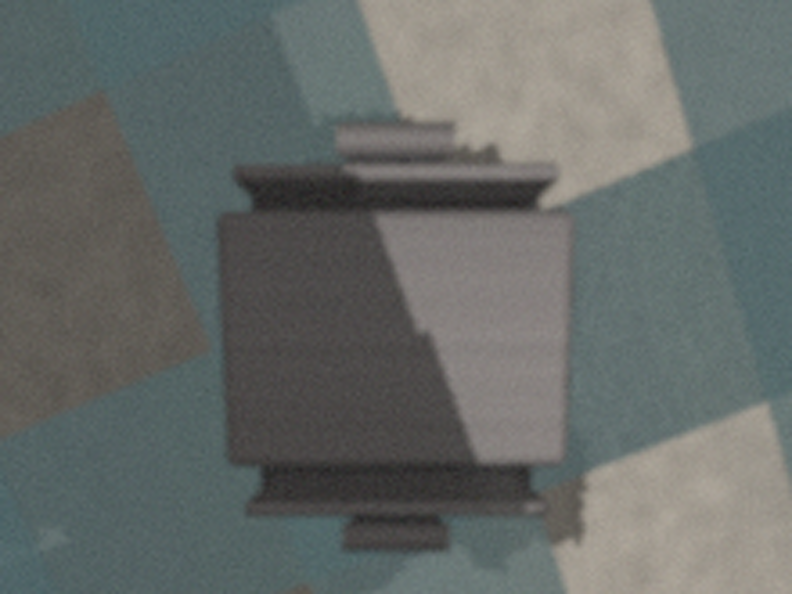

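The thin tin sits on top, with corners (219,212), (571,212), (564,463) and (228,463), and the pile looks square. I'll do a numeric check before handing in.

```bash
python3 - <<'E'
from h import *
d=np.load("w8.npz"); KE=(d["K"],d["E"]); px=lambda a:np.array(a,float)/3.6+[178,2]-.36
q=back("wrist",px([(219,212),(571,212),(564,463),(228,463)]),.067,KE)[:,:2]
th=np.radians(-21.4); u=np.array([np.cos(th),np.sin(th)]); w=np.array([-u[1],u[0]])
v=q[1]-q[0]; print(q.mean(0).round(4),(q.mean(0)@u).round(4),(q.mean(0)@w).round(4),np.degrees(np.arctan2(v[1],v[0])).round(2),np.linalg.norm(v).round(4))
E
```

```text
[0.541  0.1355] 0.4543 0.3236 -21.46 0.0642
```

```bash
python3 -c "
from h import *
print(arm.job_done())"
```

```text
the job is handed in; nothing more can be done
None
```

The three tins are piled in the frame, thickest at the bottom and thinnest on top. The camera shows their edges flush to under 1 mm and the bottom tin even with the base ends. The job was handed in at about 30 s; no verdict came back.

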